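Slide the reagent chamber's cover into its port and swing the keeper over it

ROBOT

A 6-joint arm with a two-finger parallel gripper is mounted at the origin on the work surface. World frame = base frame: x ahead of the robot, y to its left, z up, the work surface at z = 0. Lengths are in m, angles in rad, forces in N, time in s.
With the tool pointing down it reaches from about 0.35 to 0.85 m from the base axis. Payload 8.1 kg.
Tool frame: the origin (TCP) lies midway between the tips of the shut fingers; the grasp point (between the pads) lies 19 mm behind it; z points along the fingers, y is the line along which they close (so a half turn about z gives the same grasp; the last joint's range is limited). The gripper opens to 93 mm and grips with 3 to 60 N. Pads are 15 mm wide; open, the fingers measure 128 mm over their backs; the gripper's body (75 mm by 188 mm) begins 65 mm behind the grasp point.
Start: joints at [-1.349, 0.13, 1.488, -0, 1.523, -0.085], TCP at [0.181, -0.572, 0.219] pointing down, gripper open.
Joint ranges: [-2.96, 2.96], [-0.89, 2.26], [0.02, 2.5], [-1.34, 4.48], [0, 2.73], [-2.66, 2.66]. Speed limits (rad/s): [2.39, 2.39, 2.79, 3.14, 3.14, 3.14].

INTERFACE

Orientations are given as a rotation vector (axis times angle).
In Python, from station import * gives the robot as it stands.
- The arm moves only by the shell command python3 -m jog 'ROWS' [FORCE]. ROWS is JSON, a list of rows, each a list of 3 entries, a list of its own where there are three numbers: the closure, from 0 (fully open) to 1 (shut), then the shift along the tool's x, y, z in mm, then the turn, a rotation vector about the tool's x, y, z in degrees. A call has exactly 10 rows; each row is the pose to reach, as a shift and turn from the pose commanded when the call began, along the tool's axes at that moment; what a row does not reach only later rows make up. A row lasts 1/12 s, in which the tool goes at most 41.7 mm and 7.16 degrees, less where a joint would pass 70% of its speed; a pose out of reach is approached as far as the arm can. A call with a gripper value outside its range is refused whole. The fingers move at their own pace and stop on an object; FORCE is the grip in N (left out, the last holds). Time passes only in rows, so rows that repeat a pose let the fingers close, or fill a call up. It gives the time, the measured TCP pose, the force, the opening and the grip force at its end, in the units of the state.
- observe(): the state, without advancing time (a new reading comes with each control period).
- snapshot(name): name is "side" or "top"; returns a dict with "color" (400x640x3 uint8, blue, green, red), "z_map" (400x640 float32, m along the optical axis (not along the pixel's ray), 0 where there is no reading), "fx", "fy", "cx", "cy" (pixels), "position" and "rotation" of the camera in the world. Camera axes: x right, y down, z forward; pixel columns grow to the right and rows downward; lengths in m; the calibration is good to about 2 mm. A picture is of the moment at which its call begins.
- finish_job(): hands the job in; it is judged then, once.
The state is a dict: "time": time; "q": joint angles; "qd": joint speeds; "effort": joint torques, N m; "ee_pos": TCP position; "orientation": TCP orientation; "force": force on the tool from outside, world axes, zero at the start; "wrist_torque": the same for the moment, N m; "width": opening from 0.0 (shut) to 1.0 (fully open); "grip_force": force on a finger pad.
Only numpy, scipy, OpenCV 4.12 (cv2) and the standard library are available. Lean on these libraries where they do the work, as an engineer would, in place of code of your own. Each camera call takes 0.05 s, during which the arm holds its last target. There are 200 camera calls.

TASK

Close the reagent chamber: with the fingertips push the loose metal disc across the top of the white housing, without lifting it, until it drops into the round port and lies flat and flush. Then push the keeper's pin round until the keeper arm lies over the disc and comes to its stop. Leave everything else standing where it is and take the hand away.

Things in the scene. Friction and masses are not known exactly. Their poses are not given: they have to be found in the camera images.
- chamber: the reagent chamber's housing: a fixed low white box, 200 mm along its x, 300 mm along its y, 40 mm tall, flat top; origin at the centre of its underside on the table. Port and keeper sit on its local -y half, the disc starts on its local +y half
- port (a point): centre of the round port's mouth, level with the housing's top (origin; axes as the housing's), at housing x 0, y -0.040, z 0.040. The port is a dark-floored recess 64 mm in diameter and 8 mm deep with plain upright walls
- cover: the loose cover: a plain grey metal disc, 60 mm in diameter, 8 mm thick, about 80 g, lying flat on the housing's top 70 to 125 mm from the port's centre; origin at the centre of its underside, z along its axis. Home, its underside is 8 mm below the port's mouth, its top flush. Pushed over the rim it tips in front edge first and falls flat when within 2 mm of the port's centre
- keeper (a joint): angle of the keeper, a flat steel arm 52 mm long on an upright pivot at housing x 0, y -0.092 (52 mm from the port's centre). At 0 the arm points along the housing's +x (open); seen from above it turns anticlockwise to its stop at 1.57, where it points along the housing's +y, over the disc. Starts at 0 to 0.45, clear of the port; stays where left; needs 1 to 2 N at the pin
- keeper_pin (a point): top centre of the keeper's upright pin, 40 mm from the pivot along the arm: a round steel pin 12 mm in diameter rising 29 mm above the arm, its top 42 mm above the housing's top; the place to push. The arm is 12 mm wide, its underside 3 mm and its top 10 mm above the housing's top
- sample_cup: white plastic sample cup, 24 mm across, 26 mm tall, on the housing's top near its local +x edge (about x +0.086); origin under its centre; bystander
- level: small dark green spirit level, 66 x 16 x 34 mm tall, on the housing's top near its local -x edge (about x -0.086, y -0.07, its length along local y); origin under its centre; bystander
- reagent_bottle: white plastic bottle, 52 mm across, 105 mm tall, on the table beside the housing's local +x side; origin under its centre; bystander
- jar: amber jar, 56 mm across, 60 mm tall, on the table beyond the housing's local -y end; origin under its centre; bystander
- tube_rack: grey rack full of capped tubes, 100 x 150 mm, 91 mm tall, on the left of the table; origin under its centre; bystander
- beaker: glass beaker, 70 mm across, 85 mm tall, on the right of the table; origin under its centre; bystander
- tip_box: clear box of pipette tips, 85 x 120 mm, 63 mm tall, on the right of the table; origin under its centre; bystander
Not all that is in view belongs to the job. What is meant by the cover is not black or turquoise, and is the smaller of those in its own colour.

How it is judged:
By the outcome, as a careful person would: the job done as asked, in the order asked, and still so for the second after the job is handed in, with the robot touching nothing.
It also fails if it takes over 48 s, if anything falls off the work surface, if the arm or the gripper's body presses on something with over 40 N, if the wrist force passes 120 N, or if a joint passes its speed limit or range.

## Working session

There is one attempt and no reset: what is moved stays moved. The work goes in short steps, Python scripts to look and compute and a shell command to move; the robot and the scene stay as the last step left them, time stands still between calls to the robot, and variables do not carry over. Pictures are saved under pics/ and viewed, at most 10 in all, crops included, and the job is handed in when it is done.

```bash
mkdir -p pics; ls; python3 - <<'E'
from station import *
import cv2,numpy as np
for n in("top","side"):
    s=snapshot(n);cv2.imwrite(f"pics/{n}0.png",s["color"]);np.savez(f"{n}0.npz",**s)
    print(n,s["fx"],s["fy"],s["cx"],s["cy"],s["position"],np.round(s["rotation"],4).tolist())
o=observe();print(o)
E
```

```text
pics
top 385.50434764333306 385.50434764333306 321.23870611582646 198.55800413825085 [ 0.30353514 -0.00883017  1.20320287] [-2.1156, 2.1245, -0.2205]
side 452.04337790703227 452.04337790703227 326.1612679041695 207.43711951602066 [-0.38889797  1.04986212  0.90944203] [-0.8738, 2.2974, -1.3218]
{'time': 0.1, 'q': array([-1.34940715e+00,  1.31067804e-01,  1.48917794e+00,  3.68544739e-06,
        1.52298945e+00, -8.53938235e-02]), 'qd': array([-0.00088062, -0.00056552, -0.00308997,  0.00016601, -0.00032592,
       -0.00010128]), 'effort': array([ 1.39660940e-03, -5.61345506e+01, -4.93092906e+01,  7.70879793e-02,
        2.91642017e-02, -6.66887149e-05]), 'ee_pos': array([ 0.18110936, -0.57147635,  0.21769884]), 'orientation': array([-3.10308616e+00, -4.79755383e-01,  1.69448360e-04]), 'force': array([ 0.90349944, -0.26354584,  0.29223495]), 'wrist_torque': array([-0.00894995, -0.01284634,  0.00891408]), 'grip_force': 0.0, 'width': 1.0033415732534383}
```

View pics/top0.png

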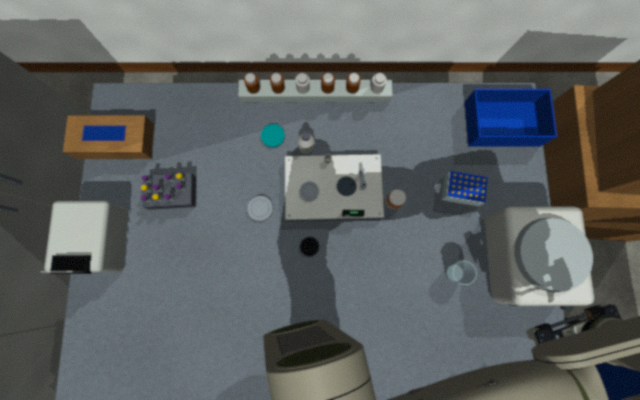

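View pics/side0.png

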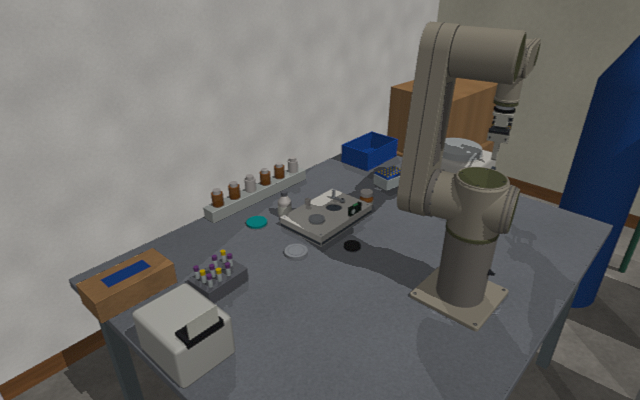

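The top view shows the housing spanning about (285,155)–(384,220). The disc is at (310,190), the port at (346,186), the keeper pin near (361,170), the cup at (327,160), the level at (352,212) and the bottle at (306,137). The larger grey, black and turquoise discs lie on the table.

```bash
cat > h.py <<'E'
import numpy as np,cv2
from scipy.spatial.transform import Rotation as R
def ray(s,uv,z):
    uv=np.atleast_2d(uv).astype(float)
    d=np.c_[(uv[:,0]-s["cx"])/s["fx"],(uv[:,1]-s["cy"])/s["fy"],np.ones(len(uv))]
    r=np.array(s["rotation"]);M=R.from_rotvec(r).as_matrix() if r.size==3 else r
    d=d@M.T;p=np.array(s["position"]);return p+d*((z-p[2])/d[:,2])[:,None]
def proj(s,P):
    M=R.from_rotvec(s["rotation"]).as_matrix();c=(np.atleast_2d(P)-s["position"])@M
    return np.c_[c[:,0]/c[:,2]*s["fx"]+s["cx"],c[:,1]/c[:,2]*s["fy"]+s["cy"]]
E
python3 - <<'E'
from h import *
s=dict(np.load("top0.npz"))
a=s["color"][140:235,270:400]
cv2.imwrite("pics/crop0.png",cv2.resize(a,None,fx=6,fy=6,interpolation=cv2.INTER_CUBIC))
t=dict(np.load("side0.npz"));
cv2.imwrite("pics/crop1.png",cv2.resize(t["color"][180:255,265:385],None,fx=6.5,fy=6.5,interpolation=cv2.INTER_CUBIC))
# housing outline: z map -> heights, mask in 0.03..0.05
uu,vv=np.meshgrid(np.arange(640),np.arange(400))
M=R.from_rotvec(s["rotation"]).as_matrix()
Z=s["z_map"];P=np.stack([(uu-s["cx"])/s["fx"]*Z,(vv-s["cy"])/s["fy"]*Z,Z],-1)@M.T+s["position"]
m=((P[...,2]>.025)&(P[...,2]<.1)&(uu>275)&(uu<395)&(vv>150)&(vv<225)).astype(np.uint8)
m=cv2.morphologyEx(m,cv2.MORPH_OPEN,np.ones((15,15)))
c=max(cv2.findContours(m,0,2)[0],key=cv2.contourArea)
w=ray(s,c[:,0],.04)[:,:2]
r=cv2.minAreaRect((w*1000).astype(np.float32));print(r,cv2.minAreaRect(c))
print(np.median(P[150:225,290:380,2]))
E
```

```text
((578.0946044921875, -58.38946533203125), (201.56298828125, 297.29644775390625), 0.7549319863319397) ((334.0, 186.5), (63.0, 96.0), 90.0)
0.03995016662416728
```

View pics/crop0.png

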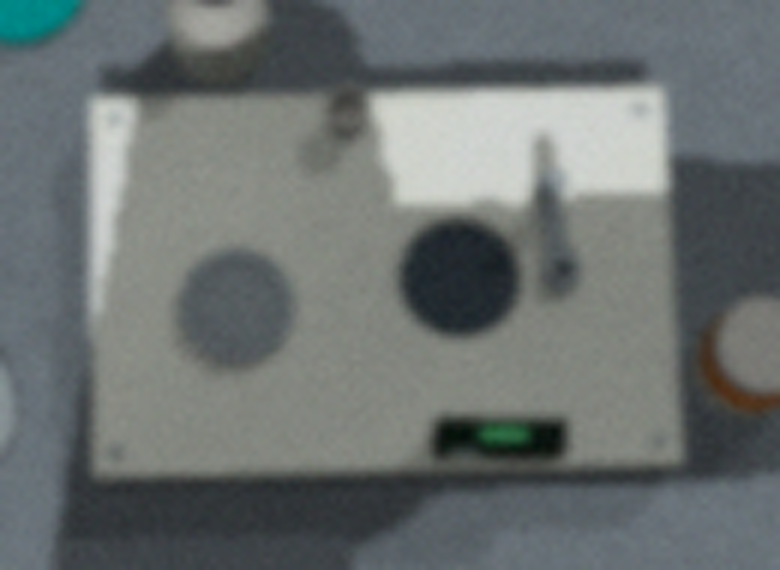

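View pics/crop1.png

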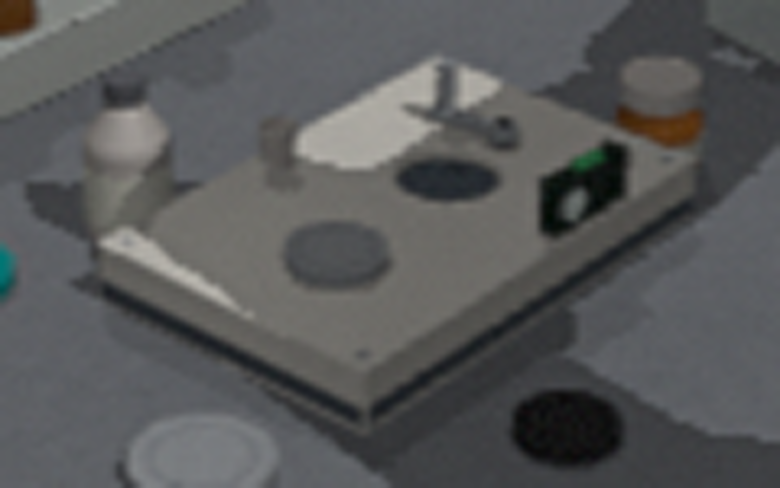

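The crops show the disc at crop (235,309), the dark port at (460,277), the keeper pivot at about (560,268) with its arm running to (542,140), and the pin about (550,190). The cup (347,115) and level (500,437) sit at the edges, clear of the path.

```bash
python3 - <<'E'
from h import *
s=dict(np.load("top0.npz"))
g=cv2.GaussianBlur(cv2.cvtColor(s["color"],cv2.COLOR_BGR2GRAY),(3,3),0).astype(np.float32)
G=cv2.resize(g,None,fx=6,fy=6,interpolation=cv2.INTER_CUBIC)
def blob(cx,cy,r,thr):
    X,Y=(270*6+cx),(140*6+cy);m=np.zeros(G.shape,np.uint8);cv2.circle(m,(X,Y),r,1,-1)
    b=((G<thr)&(m>0)).astype(np.uint8);c=max(cv2.findContours(b,0,2)[0],key=cv2.contourArea)
    (ex,ey),ax,an=cv2.fitEllipse(c);print("ell",ex-1620,ey-840,ax);return np.array([(ex+.5)/6-.5,(ey+.5)/6-.5])
def lev(x,y):return G[840+y,1620+x]
print(lev(235,309),lev(340,309),lev(460,277))
d=blob(235,309,74,(lev(235,309)+lev(340,309))/2)
p=blob(460,277,68,(lev(460,277)+lev(340,309))/2)
D=ray(s,d,.046)[0];Pm=ray(s,p,.039)[0]
uv=lambda a:(np.array(a)+.5)/6-.5+[270,140]
sc=ray(s,uv([[113,118],[640,108],[115,453],[657,440]]),.04)[:,:2]
print("screws",sc.round(4).tolist(),"centre",sc.mean(0))
yv=(sc[0]-sc[1])+(sc[2]-sc[3]);yv/=np.linalg.norm(yv);print("y axis",yv,"yaw deg",np.degrees(np.arctan2(-yv[0],yv[1])))
xv=np.array([yv[1],-yv[0]])
print("disc",D,"port",Pm,"dist",np.linalg.norm(D-Pm),"port from centre",sc.mean(0)-.04*yv)
piv=Pm[:2]-.052*yv
print("pivot",piv,"px",(proj(s,[*piv,.05])[0]-[270,140])*6)
for a in np.arange(0,.5,.1):
  e=np.cos(a)*xv+np.sin(a)*yv
  for L,z in((.052,.05),(.040,.082)): print(a,L,((proj(s,[*(piv+L*e),z])[0]-[270,140])*6).round(0),end=" ")
  print()
v=D[:2]-Pm[:2];print("disc dir local x,y",v@xv,v@yv)
for n,x,z in(("cup",[347,100],.066),("level",[500,437],.074)):
  w=ray(s,uv([x]),z)[0][:2];print(n,w,"rel port",(w-Pm[:2])@xv,(w-Pm[:2])@yv)
E
```

```text
90.52059 130.84789 40.021286
ell 234.5069580078125 310.9921875 (114.52757263183594, 122.9716567993164)
ell 459.855712890625 277.1634521484375 (115.75899505615234, 120.10578155517578)
screws [[0.6649, 0.0838], [0.6697, -0.1926], [0.4875, 0.0807], [0.4932, -0.1954]] centre [ 0.57882962 -0.05585354]
y axis [-0.0188528   0.99982227] yaw deg 1.0802497552033719
disc [0.55992172 0.01992399 0.046     ] port [ 0.57901013 -0.09640726  0.039     ] dist 0.11809456587078232 port from centre [ 0.57958373 -0.09584643]
pivot [ 0.57999048 -0.14839802] px [560.16254783 267.54458161]
0.0 0.052 [556. 170.] 0.0 0.04 [564. 175.] 
0.1 0.052 [546. 170.] 0.1 0.04 [556. 176.] 
0.2 0.052 [536. 172.] 0.2 0.04 [548. 177.] 
0.30000000000000004 0.052 [526. 175.] 0.30000000000000004 0.04 [541. 179.] 
0.4 0.052 [517. 178.] 0.4 0.04 [533. 182.] 
disc dir local x,y -0.01689185282164952 0.11667044097139717
cup [ 0.66615687 -0.03810409] rel port 0.08823043332072761 0.05664984293412413
level [ 0.48944032 -0.11220453] rel port -0.08985171607364204 -0.014105819833737654
```

```bash
cat >> h.py <<'E'
def go(x,y,z,az,o=None):
    "shift (mm) and turn (deg) in tool axes to bring the TCP to x,y,z pointing down with tool x at azimuth az (deg)"
    if o is None:
        from station import observe; o=observe()
    A=R.from_rotvec(o["orientation"]);a=np.radians(az)
    B=R.from_matrix(np.array([[np.cos(a),np.sin(a),0],[np.sin(a),-np.cos(a),0],[0,0,-1]]))
    print("shift",(A.inv().apply(np.array([x,y,z])-o["ee_pos"])*1000).round(1),"turn",(A.inv()*B).as_rotvec(degrees=True).round(2))
E
python3 -c "
from h import *
go(.550,.075,.16,99.3)"
```

```text
shift [ 546.9 -504.8   58.6] turn [-7.000e-02 -7.000e-02 -8.172e+01]
```

```bash
python3 -m jog '[[0.61,[547,-505,59],[0,0,-81.7]],[0.61,[547,-505,59],[0,0,-81.7]],[0.61,[547,-505,59],[0,0,-81.7]],[0.61,[547,-505,59],[0,0,-81.7]],[0.61,[547,-505,59],[0,0,-81.7]],[0.61,[547,-505,59],[0,0,-81.7]],[0.61,[547,-505,59],[0,0,-81.7]],[0.61,[547,-505,59],[0,0,-81.7]],[0.61,[547,-505,59],[0,0,-81.7]],[0.61,[547,-505,59],[0,0,-81.7]]]' 20; python3 -c "
from h import *
go(.550,.075,.16,99.3)"
```

```text
time: 0.93
ee_pos: [0.3874, -0.2092, 0.1854]
orientation: [-2.23, -2.212, -0.0]
force: [1.0, 0.4, -0.1]
width: 0.396
grip_force: 0.0
shift [285.5 160.3  25.4] turn [ 0.   -0.   -9.77]
```

```bash
python3 -m jog '[[0.61,[285,160,25],[0,0,-9.8]],[0.61,[285,160,25],[0,0,-9.8]],[0.61,[285,160,25],[0,0,-9.8]],[0.61,[285,160,25],[0,0,-9.8]],[0.61,[285,160,25],[0,0,-9.8]],[0.61,[285,160,25],[0,0,-9.8]],[0.61,[285,160,25],[0,0,-9.8]],[0.61,[285,160,25],[0,0,-9.8]],[0.61,[285,160,25],[0,0,-9.8]],[0.61,[285,160,25],[0,0,-9.8]]]'; python3 - <<'E'
from h import *
from station import *
go(.5515,.071,.044,99.3)
s=snapshot("side");cv2.imwrite("pics/s1.png",cv2.resize(s["color"][140:260,250:410],None,fx=5,fy=5,interpolation=cv2.INTER_CUBIC))
E
```

```text
time: 1.77
ee_pos: [0.5507, 0.0733, 0.1595]
orientation: [-2.035, -2.391, 0.002]
force: [-0.5, -0.4, -0.3]
width: 0.394
grip_force: 0.0
shift [ -2.4   0.7 115.5] turn [-0.13 -0.02 -0.11]
```

View pics/s1.png

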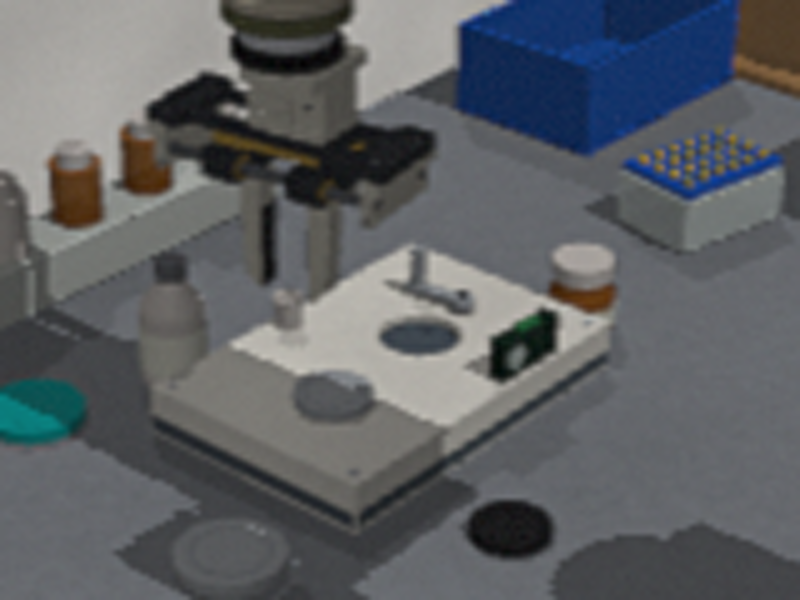

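The side view shows the open fingers hovering beyond the disc at (333,395). The keeper pin's top is at (415,250), and the port at (420,335) is clear.

```bash
python3 -m jog '[[0.61,[-2,1,30],[0,0,0]],[0.61,[-2,1,60],[0,0,0]],[0.61,[-2,1,85],[0,0,0]],[0.61,[-2,1,100],[0,0,0]],[0.61,[-2,1,108],[0,0,0]],[0.61,[-2,1,112],[0,0,0]],[0.61,[-2,1,115],[0,0,0]],[0.61,[-2,1,115],[0,0,0]],[0.61,[-2,1,115],[0,0,0]],[0.61,[-2,1,115],[0,0,0]]]'; python3 - <<'E'
from h import *
t=dict(np.load("side0.npz"))
w=ray(t,(np.array([[415,252]])+.5)/5-.5+[250,140],.082)[0][:2]
b=ray(t,(np.array([[418,287]])+.5)/5-.5+[250,140],.050)[0][:2]
piv=np.array([.580,-.1484]);
for q in(w,b):v=q-piv;print(q,np.linalg.norm(v),np.arctan2(v[1],v[0])-.0189)
# distance to go: TCP 31.5 mm behind port along line disc->port
u=np.array([.162,-.987]);print(np.array([.5793,-.0962])-.0315*u)
go(.5742,-.0651,.0435,99.3)
E
```

```text
time: 2.65
ee_pos: [0.5534, 0.0697, 0.0471]
orientation: [2.039, 2.388, 0.002]
force: [0.1, 0.2, -0.2]
width: 0.392
grip_force: 0.0
[ 0.61788929 -0.13192214] 0.04131728050040283 0.3913217319043635
[ 0.61692003 -0.13498688] 0.03928104091685639 0.3295755867368607
[ 0.574197  -0.0651095]
shift [-136.4   -0.5    3.6] turn [ 0.12  0.02 -0.31]
```

```bash
python3 -m jog '[[0.61,[-4,0,3],[0,0,0]],[0.61,[-12,0,3],[0,0,0]],[0.61,[-22,0,3],[0,0,0]],[0.61,[-34,0,3],[0,0,0]],[0.61,[-46,0,3],[0,0,0]],[0.61,[-58,0,3],[0,0,0]],[0.61,[-70,0,3],[0,0,0]],[0.61,[-80,0,3],[0,0,0]],[0.61,[-87,0,3],[0,0,0]],[0.61,[-92,0,3],[0,0,0]]]'; python3 - <<'E'
from h import *
from station import *
go(.5742,-.0651,.0435,99.3)
for n in("side","top"):
    s=snapshot(n);np.savez(n+"2.npz",**s)
    if n=="side": a=s["color"][170:250,265:385]
    else: a=s["color"][140:220,270:390]
    cv2.imwrite(f"pics/{n}2.png",a)
cv2.imwrite("pics/b2.png",np.vstack([cv2.resize(cv2.imread(f"pics/{n}2.png"),(450*600//600,300),interpolation=cv2.INTER_CUBIC) for n in("side","top")]))
E
```

```text
time: 3.48
ee_pos: [0.5669, -0.0224, 0.0427]
orientation: [2.042, 2.388, 0.0]
force: [-0.1, 0.4, 0.5]
width: 0.393
grip_force: 0.3
shift [-43.3   0.6  -0.8] turn [ 0.   -0.   -0.36]
```

View pics/b2.png

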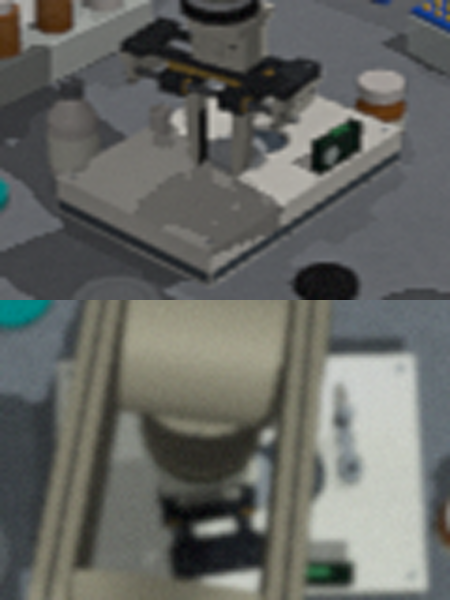

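The side view shows the fingers upright behind the disc at about (245,160), with the keeper and bystanders untouched. The disc itself is hidden behind the fingers. I'll push it slowly over the rim.

```bash
python3 -m jog '[[0.61,[-5,0.5,0],[0,0,0]],[0.61,[-11,0.5,0],[0,0,0]],[0.61,[-17,0.5,0],[0,0,0]],[0.61,[-23,0.5,0],[0,0,0]],[0.61,[-28,0.5,0],[0,0,0]],[0.61,[-32,0.5,0],[0,0,0]],[0.61,[-36,0.5,0],[0,0,0]],[0.61,[-39,0.5,0],[0,0,0]],[0.61,[-42,0.5,0],[0,0,0]],[0.61,[-44,0.5,0],[0,0,0]]]'; python3 - <<'E'
from h import *
from station import *
go(.5742,-.0651,.0435,99.3)
s=snapshot("side");t=snapshot("top")
A=cv2.resize(s["color"][190:230,305:370],(780,480),interpolation=cv2.INTER_CUBIC);cv2.imwrite("pics/b3.png",A)
E
```

```text
time: 4.42
ee_pos: [0.5742, -0.0649, 0.0427]
orientation: [2.04, 2.389, -0.0]
force: [0.2, -0.2, 0.2]
width: 0.394
grip_force: 0.0
shift [-0.2  0.  -0.8] turn [-0.    0.01 -0.31]
```

View pics/b3.png

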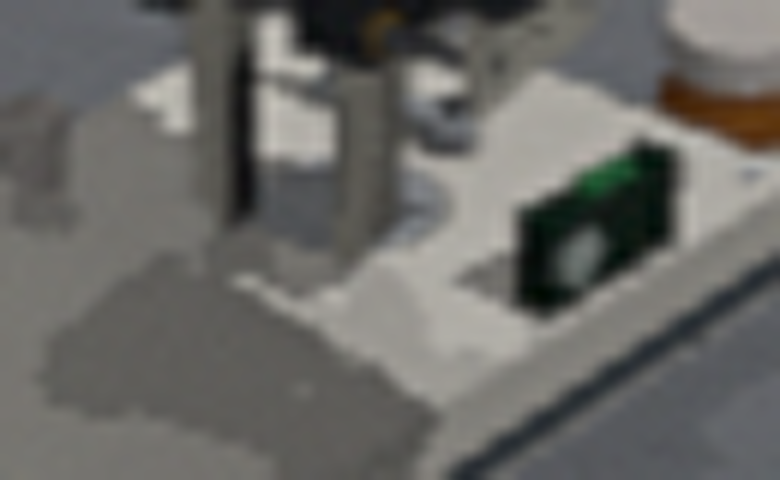

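The disc at (370,205) is mostly in the port, and I can't tell whether it lies fully flat. I'll push a few mm more, then lift and look.

```bash
python3 -m jog '[[0.61,[-1,0,0],[0,0,0]],[0.61,[-2,0,0],[0,0,0]],[0.61,[-3,0,0],[0,0,0]],[0.61,[-4,0,0],[0,0,0]],[0.61,[-4,0,0],[0,0,0]],[0.61,[-4,0,0],[0,0,0]],[0.61,[-4,0,0],[0,0,0]],[0.61,[-4,0,0],[0,0,0]],[0.61,[-4,0,0],[0,0,0]],[0.61,[-4,0,0],[0,0,0]]]'; python3 -m jog '[[0.61,[2,0,0],[0,0,0]],[0.61,[6,0,-10],[0,0,0]],[1,[12,0,-40],[0,0,0]],[1,[20,0,-80],[0,0,0]],[1,[50,0,-100],[0,0,0]],[1,[90,0,-100],[0,0,0]],[1,[120,0,-100],[0,0,0]],[1,[140,0,-100],[0,0,0]],[1,[140,0,-100],[0,0,0]],[1,[140,0,-100],[0,0,0]]]' ; python3 - <<'E'
from h import *
from station import *
s=snapshot("side");t=snapshot("top");np.savez("side4.npz",**s);np.savez("top4.npz",**t)
A=cv2.resize(s["color"][180:230,300:380],(480,300),interpolation=cv2.INTER_CUBIC)
B=cv2.resize(t["color"][150:210,310:390],(400,300),interpolation=cv2.INTER_CUBIC);B=cv2.copyMakeBorder(B,0,0,0,80,0)
cv2.imwrite("pics/b4.png",np.vstack([A,B]))
E
```

```text
time: 5.35
ee_pos: [0.5747, -0.0685, 0.0427]
orientation: [2.04, 2.389, 0.0]
force: [-0.3, 0.1, -0.1]
width: 0.389
grip_force: 0.0
time: 6.18
ee_pos: [0.5527, 0.071, 0.1435]
orientation: [2.037, 2.391, 0.001]
force: [0.2, -0.3, -0.9]
width: 0.008
grip_force: 0.0
```

View pics/b4.png

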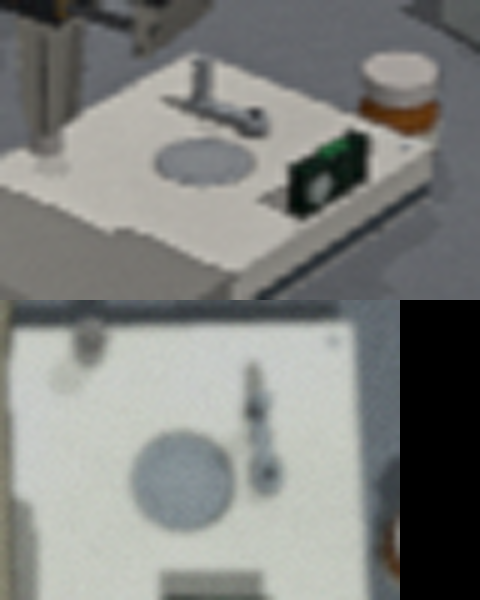

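The disc lies flat and flush in the port, at side (205,162) and top (183,480). The pin stands at side (201,62) and about top (258,405), with the pivot at side (260,118) and top (265,472).

```bash
python3 - <<'E'
from h import *
s=dict(np.load("side4.npz"));t=dict(np.load("top4.npz"))
S=lambda a:(np.array(a)+.5)/6-.5+[300,180]
T=lambda a:(np.array(a)+.5)/5-.5+[310,150]
print("disc",ray(s,S([205,162]),.040)[0],ray(t,T([183,180]),.04)[0])
print("piv side",ray(s,S([260,118]),.052)[0],"top",ray(t,T([265,172]),.052)[0])
print("pin top side",ray(s,S([201,64]),.082)[0],"top view",ray(t,T([258,105]),.082)[0],ray(t,T([258,105]),.05)[0])
print("pin base side",ray(s,S([203,98]),.05)[0])
# height points from depth on pin in both views
for n,c,(u0,u1,v0,v1) in(("s",s,(318,350,185,208)),("t",t,(352,370,155,190))):
    vv,uu=np.mgrid[v0:v1,u0:u1];Z=c["z_map"][v0:v1,u0:u1]
    P=np.stack([(uu-c["cx"])/c["fx"]*Z,(vv-c["cy"])/c["fy"]*Z,Z],-1)@R.from_rotvec(c["rotation"]).as_matrix().T+c["position"]
    m=(P[...,2]>.062)&(P[...,2]<.09);print(n,m.sum(),P[m].mean(0) if m.any() else 0)
    m=(P[...,2]>.074)&(P[...,2]<.09);print(n,m.sum(),P[m].round(3).tolist()[:8])
go(.58,-.2,.16,99.3)
E
```

```text
disc [ 0.57761194 -0.09274665  0.04      ] [ 0.57933827 -0.09626154  0.04      ]
piv side [ 0.57473651 -0.14379825  0.052     ] top [ 0.58138378 -0.14586702  0.052     ]
pin top side [ 0.61514593 -0.13161673  0.082     ] top view [ 0.61567233 -0.13916049  0.082     ] [ 0.62458097 -0.14288022  0.05      ]
pin base side [ 0.62204341 -0.14224788  0.05      ]
s 20 [ 0.60992751 -0.1351115   0.07297648]
s 10 [[0.626, -0.144, 0.079], [0.62, -0.143, 0.082], [0.62, -0.149, 0.079], [0.619, -0.136, 0.08], [0.617, -0.139, 0.08], [0.614, -0.142, 0.08], [0.621, -0.138, 0.074], [0.613, -0.141, 0.075]]
t 19 [ 0.61830624 -0.14194252  0.07920847]
t 14 [[0.624, -0.139, 0.082], [0.623, -0.142, 0.084], [0.623, -0.144, 0.085], [0.62, -0.138, 0.084], [0.62, -0.141, 0.084], [0.621, -0.145, 0.08], [0.62, -0.147, 0.085], [0.617, -0.139, 0.082]]
shift [-270.2  -15.5  -16.7] turn [ 0.03  0.03 -0.3 ]
```

```bash
python3 -c "
from h import *
go(.626,-.178,.15,100)"

```

```text
shift [-255.7   33.4   -6.7] turn [ 0.03  0.03 -1.  ]
```

```bash
python3 -m jog '[[1,[-30,4,-7],[0,0,-1]],[1,[-70,9,-7],[0,0,-1]],[1,[-110,14,-7],[0,0,-1]],[1,[-150,20,-7],[0,0,-1]],[1,[-190,25,-7],[0,0,-1]],[1,[-225,29,-7],[0,0,-1]],[1,[-245,32,-7],[0,0,-1]],[1,[-256,33.5,-7],[0,0,-1]],[1,[-256,33.5,-7],[0,0,-1]],[1,[-256,33.5,-7],[0,0,-1]]]'; python3 -m jog '[[1,[0,0,20],[0,0,0]],[1,[0,0,40],[0,0,0]],[1,[0,0,60],[0,0,0]],[1,[0,0,75],[0,0,0]],[1,[0,0,84],[0,0,0]],[1,[0,0,88],[0,0,0]],[1,[0,0,88],[0,0,0]],[1,[0,0,88],[0,0,0]],[1,[0,0,88],[0,0,0]],[1,[0,0,88],[0,0,0]]]'; python3 - <<'E'
from h import *
from station import *
o=observe();piv=np.array([.5805,-.148]);d=14
for th in(.05,.18,.33,.48,.63,.78,.93,1.08,1.23,1.4,1.57,1.62):
    a=th+.019;e=np.array([np.cos(a),np.sin(a)]);n=np.array([-e[1],e[0]])
    p=piv+.04*e-.001*d*n;print(th,end=" ");go(*p,.062,np.degrees(a)+90,o)
s=snapshot("side");cv2.imwrite("pics/b5.png",cv2.resize(s["color"][170:230,300:390],(720,480),interpolation=cv2.INTER_CUBIC))
E
```

```text
time: 7.12
ee_pos: [0.6255, -0.1781, 0.1494]
orientation: [-2.021, -2.404, -0.0]
force: [-0.5, 1.0, 0.3]
width: 0.005
grip_force: 0.0
time: 7.95
ee_pos: [0.6269, -0.178, 0.0632]
orientation: [2.018, 2.405, 0.001]
force: [-0.5, -0.7, 0.3]
width: 0.003
grip_force: 0.0
0.05 shift [19.5 -2.2  1.2] turn [0.11 0.06 6.05]
0.18 shift [24.6 -0.2  1.2] turn [ 0.11  0.06 -1.4 ]
0.33 shift [30.8  1.3  1.2] turn [ 0.11  0.07 -9.99]
0.48 shift [37.1  1.9  1.2] turn [  0.1    0.08 -18.59]
0.63 shift [43.5  1.5  1.2] turn [  0.09   0.09 -27.18]
0.78 shift [49.7  0.2  1.2] turn [  0.09   0.1  -35.77]
0.93 shift [55.6 -2.1  1.2] turn [  0.08   0.1  -44.37]
1.08 shift [61.1 -5.2  1.2] turn [  0.07   0.11 -52.96]
1.23 shift [66.1 -9.1  1.2] turn [  0.07   0.12 -61.56]
1.4 shift [ 71.  -14.4   1.1] turn [ 6.00e-02  1.20e-01 -7.13e+01]
1.57 shift [ 75.  -20.4   1.1] turn [ 5.000e-02  1.300e-01 -8.104e+01]
1.62 shift [ 75.9 -22.3   1.1] turn [ 4.00e-02  1.30e-01 -8.39e+01]
```

View pics/b5.png

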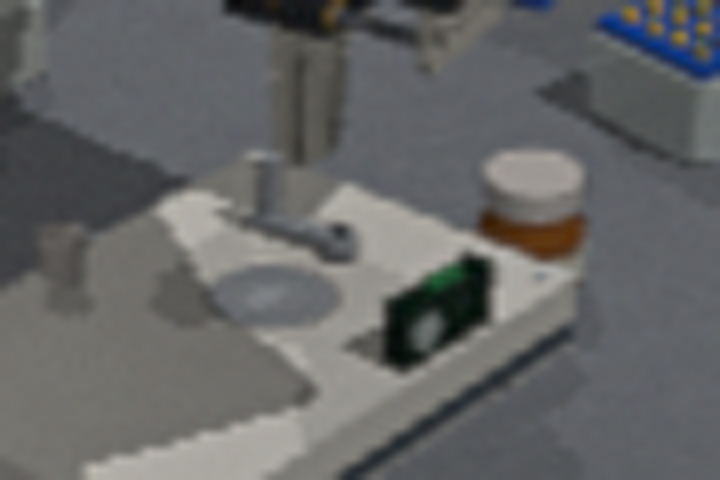

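The shut fingertips stand behind the pin (at (262,180)), clear of the jar, and the disc is flat. I'll now follow the arc.

```bash
python3 -m jog '[[1,[10,0,1],[0,0,0]],[1,[18,0,1],[0,0,-1]],[1,[24.5,0,1],[0,0,-2]],[1,[28,1,1],[0,0,-6]],[1,[31,1.3,1],[0,0,-10]],[1,[34,1.6,1],[0,0,-14]],[1,[37,2,1],[0,0,-18.5]],[1,[40,1.8,1],[0,0,-23]],[1,[43.5,1.5,1],[0,0,-27]],[1,[46.5,1,1],[0,0,-31.5]]]'; python3 - <<'E'
from h import *
from station import *
o=observe();piv=np.array([.5805,-.148]);d=14
for th in(.78,.93,1.08,1.23,1.4,1.57,1.64):
    a=th+.019;e=np.array([np.cos(a),np.sin(a)]);n=np.array([-e[1],e[0]])
    p=piv+.04*e-.001*d*n;print(th,end=" ");go(*p,.062,np.degrees(a)+90,o)
E
```

```text
time: 8.83
ee_pos: [0.6187, -0.1311, 0.0608]
orientation: [1.283, 2.868, -0.0]
force: [0.2, -2.5, 1.0]
width: 0.004
grip_force: 0.6
0.78 shift [ 1.7  1.1 -1.2] turn [-0.01  0.01 -3.99]
0.93 shift [ 7.9  2.3 -1.2] turn [-1.000e-02  1.000e-02 -1.258e+01]
1.08 shift [14.3  2.6 -1.2] turn [-2.000e-02  1.000e-02 -2.118e+01]
1.23 shift [20.6  1.9 -1.2] turn [-2.000e-02  1.000e-02 -2.977e+01]
1.4 shift [27.5 -0.  -1.2] turn [-2.000e-02  1.000e-02 -3.951e+01]
1.57 shift [34.  -3.1 -1.2] turn [-2.000e-02  1.000e-02 -4.925e+01]
1.64 shift [36.6 -4.6 -1.2] turn [-2.000e-02  1.000e-02 -5.326e+01]
```

Contact force is 2.5 N, as expected.

```bash
python3 -m jog '[[1,[4,1.5,-1],[0,0,-6]],[1,[8,2.3,-1],[0,0,-12]],[1,[11,2.5,-1],[0,0,-17]],[1,[14.5,2.6,-1],[0,0,-21]],[1,[17.5,2.3,-1],[0,0,-25]],[1,[20.5,1.9,-1],[0,0,-30]],[1,[23.5,1,-1],[0,0,-34]],[1,[26.5,0,-1],[0,0,-38]],[1,[29,-0.7,-1],[0,0,-42]],[1,[31,-1.5,-1],[0,0,-45]]]'; python3 - <<'E'
from h import *
from station import *
o=observe();piv=np.array([.5805,-.148]);d=14
for th in(1.5,1.57,1.64,1.7):
    a=th+.019;e=np.array([np.cos(a),np.sin(a)]);n=np.array([-e[1],e[0]])
    p=piv+.04*e-.001*d*n;print(th,end=" ");go(*p,.062,np.degrees(a)+90,o)
E
```

```text
time: 9.67
ee_pos: [0.5971, -0.1088, 0.0618]
orientation: [0.087, 3.14, -0.0]
force: [1.0, -1.0, -0.3]
width: 0.008
grip_force: 0.6
1.5 shift [ 0.5  0.  -0.2] turn [-0.01  0.02 -0.22]
1.57 shift [ 3.4  0.9 -0.2] turn [-0.01  0.02 -4.23]
1.64 shift [ 6.3  1.5 -0.2] turn [-0.01  0.02 -8.24]
1.7 shift [ 8.8  2.  -0.2] turn [-1.000e-02  2.000e-02 -1.168e+01]
```

```bash
python3 -m jog '[[1,[0.5,0,0],[0,0,-1]],[1,[1,0.3,0],[0,0,-2]],[1,[1.5,0.4,0],[0,0,-3]],[1,[2,0.6,0],[0,0,-4]],[1,[2.5,0.7,0],[0,0,-4]],[1,[3,0.8,0],[0,0,-4]],[1,[3.5,0.9,0],[0,0,-4]],[1,[3.5,0.9,0],[0,0,-4]],[1,[3.5,0.9,0],[0,0,-4]],[1,[3.5,0.9,0],[0,0,-4]]]'
```

```text
time: 10.5
ee_pos: [0.5943, -0.1085, 0.0619]
orientation: [-0.013, 3.141, 0.0]
force: [4.1, 1.7, -1.6]
width: 0.005
grip_force: 2.6
```

```bash
python3 -m jog '[[1,[0.5,0,0],[0,0,0]],[1,[1,0,0],[0,0,0]],[1,[1.5,0,0],[0,0,0]],[1,[2,0,0],[0,0,0]],[1,[2,0,0],[0,0,0]],[1,[2,0,0],[0,0,0]],[1,[2,0,0],[0,0,0]],[1,[2,0,0],[0,0,0]],[1,[2,0,0],[0,0,0]],[1,[2,0,0],[0,0,0]]]'
```

```text
time: 11.33
ee_pos: [0.5939, -0.1085, 0.0621]
orientation: [-0.013, 3.137, -0.0]
force: [12.3, 3.3, -6.6]
width: 0.005
grip_force: 6.3
```

The keeper is at its stop: 12 N and no further travel. I'll back off.

```bash
python3 -m jog '[[1,[-3,0,0],[0,0,0]],[1,[-8,0,0],[0,0,0]],[1,[-14,0,0],[0,0,0]],[1,[-18,0,-5],[0,0,0]],[1,[-18,0,-35],[0,0,0]],[1,[-18,0,-75],[0,0,0]],[1,[-18,0,-110],[0,0,0]],[1,[-18,0,-130],[0,0,0]],[1,[-18,0,-140],[0,0,0]],[1,[-18,0,-140],[0,0,0]]]'; python3 -c "
from h import *
go(.5,-.35,.22,180)"
```

```text
time: 12.17
ee_pos: [0.6115, -0.1089, 0.2052]
orientation: [-0.013, 3.137, -0.002]
force: [0.3, -0.3, -0.0]
width: 0.006
grip_force: 0.0
shift [ 113.5 -240.1  -15. ] turn [-0.08  0.28  0.49]
```

```bash
python3 -m jog '[[1,[113,-240,-15],[0,0,0]],[1,[113,-240,-15],[0,0,0]],[1,[113,-240,-15],[0,0,0]],[1,[113,-240,-15],[0,0,0]],[1,[113,-240,-15],[0,0,0]],[1,[113,-240,-15],[0,0,0]],[1,[113,-240,-15],[0,0,0]],[1,[113,-240,-15],[0,0,0]],[1,[113,-240,-15],[0,0,0]],[1,[113,-240,-15],[0,0,0]]]'; python3 - <<'E'
from h import *
from station import *
s=snapshot("side");t=snapshot("top")
A=cv2.resize(s["color"][175:240,275:385],(508,300),interpolation=cv2.INTER_CUBIC)
B=cv2.resize(t["color"][145:220,280:407],(508,300),interpolation=cv2.INTER_CUBIC)
cv2.imwrite("pics/b6.png",np.vstack([A,B]))
E
```

```text
time: 13.0
ee_pos: [0.4986, -0.3481, 0.2148]
orientation: [0.014, -3.139, -0.004]
force: [0.4, 0.3, -0.2]
width: 0.003
grip_force: 0.0
```

View pics/b6.png

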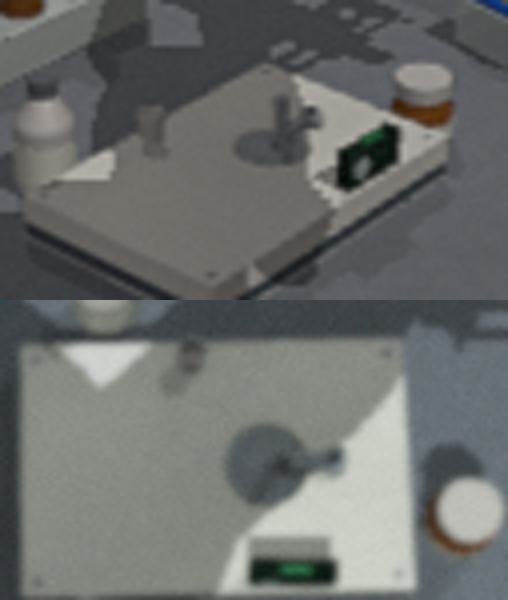

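The disc lies flush at top (267,464). The keeper arm runs from the pivot (335,460) along local +y over it, and the bystanders are in place.

```bash
python3 -c "
from station import *
print(finish_job())"
```

```text
the job is handed in; nothing more can be done
None
```

The job is handed in: the disc lies flush in the port, the keeper arm is over it at its stop, the bystanders near the housing are where they stood, and the hand is clear, at about 13 s of the 48 s allowed.

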